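Hold the dust shutter open over the inspection station

ROBOT

A 6-joint arm with a two-finger parallel gripper is mounted at the origin on a cart in front of the work surface, level with it; the furniture and walls round the work are solid. World frame = base frame: x ahead of the robot, y to its left, z up, the work surface at z = 0. Lengths are in m, angles in degrees, forces in N, time in s.
With the tool pointing down it reaches from about 0.4 to 0.825 m from the base axis. Payload 7 kg.
Tool frame: the origin (TCP) lies at the very end of the fingers, on their centre line; the grasp point (between the pads) lies 19 mm behind it; x points along the fingers, z is the direction in which the jaws open and shut, and the axes are right-handed (so a half turn about x gives the same grasp; the last joint's range is limited). The gripper opens to 88 mm and grips with 3 to 60 N. Pads are 19 mm wide; open, the fingers measure 130 mm over their backs; the gripper's body (78 mm by 193 mm) begins 47 mm behind the grasp point.
Start: joints at [87.84, 20.546, 0.682, 0, -70.136, -16.507], TCP at [0.216, 0.639, 0.227] pointing down, gripper open.
Joint ranges: [-176.03, 176.03], [-82.01, 121.73], [-58.28, 71.71], [-173.87, 95.51], [-174.79, -0.11], [-173.66, 173.66]. Speed limits (degrees/s): [136.94, 136.94, 172.46, 180, 180, 180].

INTERFACE

Orientations are given as [roll, pitch, yaw] about the fixed x, y, z axes, in that order (R = Rz(yaw) Ry(pitch) Rx(roll)).
In Python, from plant import * gives the robot as it stands.
- The arm moves only by the tool arm_command, never from a script. Its argument "commands" is one flat list of numbers, 5 for each row, row after row: the shift along the tool's x, y, z in mm, then the turn about the tool's x in degrees, then the opening in per cent of the stroke, from 0 (shut) to 100 (fully open). A call has 1 to 5 rows; each row shifts and turns the pose as measured when the row begins, along the tool's axes as they then stand; what a row does not reach is not made up. A row lasts 1/8 s, in which the tool goes at most 62.5 mm and 10.7 degrees, less where a joint would pass 70% of its speed; a pose out of reach is approached as far as the arm can. A call is refused whole if a number of a shift passes 62.5 or a number of a turn 10.7, either way. A call with a gripper value outside its range is refused whole. The fingers move at their own pace and stop on an object; the grip force is fixed at half the most. Time passes only in rows, so rows that do not move let the fingers close. It gives the time, the measured TCP pose, the force and the opening at its end, in the units of the state.
- get_obs(): the state, without advancing time (a new reading comes with each control period).
- snapshot(name): name is "scene" or "top" or "wrist"; returns a dict with "frame" (480x640x3 uint8, blue, green, red), "fov_y" (degrees; the focal length in pixels is half the picture's height over the tangent of half this angle, whatever the lens; pixels are square), "cx", "cy" (the principal point, pixels), "dist" ([k1, k2, p1, p2, k3] as OpenCV has them; the pictures are not rectified), "world_to_cam" (4x4, takes a point from world to camera coordinates). Camera axes: x right, y up, looking along -z (the intrinsics and any distortion apply to the point x, -y, -z); pixel columns grow to the right and rows downward; lengths in m; the calibration is good to about 2 mm. A picture is of the moment at which its call begins. There is no depth.
- close_job(): hands the job in, once; it reports no verdict.
The state is a dict: "clock": time; "joint_pos": joint angles; "qvel": joint speeds; "tau": joint torques, N m; "tool_pos": TCP position; "orientation": TCP orientation; "force": force on the tool from outside, world axes, zero at the start; "moment": the same for the moment, N m; "opening": finger opening in m.
Only numpy, scipy, OpenCV 4.12 (cv2) and the standard library are available. Lean on these libraries where they do the work, as an engineer would, in place of code of your own. Each camera call takes 0.05 s, during which the arm holds its last target. There are 200 camera calls.

TASK

Slide the watch-movement carrier by its upright post along the rail until it rests in the detent of the inspection station under the hood, with the hood's spring-loaded shutter still shut. Then pull the shutter out by its upright knob until its pointer is level with the brass mark clamped on the scale bar, and finish while still holding it there, with the carrier still in its detent. Leave the oil bottle, the loupe and the small cup where they stand.

Things in the scene. Friction and masses are not known exactly. Their poses are not given: they have to be found in the camera images.
- bed: Inspection jig fixed on the counter: grey base plate 190 x 240 x 12 mm. Origin on the counter; plate spans x -110..+80, y -115..+125 mm. x points away from the robot, y to its left, z up (jig may be turned a little). Rail along y at x = +30 mm. Hood (bridge with a roof window) over the rail at y -100..-30, x -17..+77 mm, top 63 mm above the counter.
- carrier (a joint): Carrier travel (m) along the rail to the jig's -y (right, under the hood). Carrier: plate 66 x 100 mm, watch movement fixed on its leading half, post on the trailing half. Starts at 0 to 0.045. Detent at 0.100: spring ball between two ridges, draws it in from within 3 mm when let go; about 4 to 5 N to get in or out, 0.5 N to slide elsewhere. End stop at 0.118, so it can be pushed too far.
- carrier_post (a point): Grip centre of the carrier's upright round steel post: 16 mm diameter, 85 mm above the counter; post top 18 mm higher, carrier plate's top 51 mm lower. With the carrier at 0 it is at x +30, y +102 mm of the jig; at the detent at y +2 mm, 32 mm from the hood's edge.
- shutter: Spring-return shutter of the hood with its upright round black knob. Origin: centre of the knob's grip zone, 18 mm diameter, 92 mm above the counter (top 18 mm higher, zone begins 13 mm lower, tongue 32.5 mm lower). Shut (start): at x -66, y -65 mm of the jig. Slides along the jig's -x, towards the robot, at most 55 mm; the spring pulls back with 3 N shut, 1 N more per 10 mm; no catch.
- pointer (a point): Outer part of the dark bar-shaped pointer, 3 mm wide, that stands out sideways (to the jig's +y) from the shutter's tongue over the scale bar, 58 mm above the counter. It lies 21 mm to the jig's +x from the knob's axis and moves with the shutter.
- mark: The mark: brass saddle 16 mm long with an upright blade 3 mm wide, clamped on the graduated scale bar beside the shutter's tongue. Origin on the bar's top (55 mm above the counter) in the blade's middle plane; blade top at 66 mm. Axes parallel to the jig's. It is 24 to 40 mm of travel from the shut pointer, towards -x; reached when pointer and mark have the same x in the jig's frame.
- oil_bottle: Bystander: brown bottle with black cap, 44 mm diameter, 72 mm high, origin under its centre. Stands behind the jig.
- loupe: Bystander: black eye loupe with a white ring, 30 mm diameter, 31 mm high, origin under its centre. Stands behind the jig.
- cup: Bystander: open small parts cup, 60 mm diameter, 16 mm high, origin under its centre. Stands in front of the jig, to the left.

How it is judged:
By the outcome, as a careful person would: the job done as asked, in the order asked, and still so for the second after the job is handed in, while the arm keeps its last pose, push and grip.
It also fails if it takes over 40 s, if anything falls off the work surface, if the arm or the gripper's body presses on something with over 40 N, if the wrist force passes 120 N, or if a joint passes its speed limit or range.

## Working session

There is one attempt and no reset: what is moved stays moved. The work goes in short steps, Python scripts to look and compute and a tool call to move; the robot and the scene stay as the last step left them, time stands still between calls to the robot, and variables do not carry over. Pictures are saved under pics/ and viewed, about 8 in all and at most 12, crops included, and the job is handed in when it is done.

Besides the shell and the picture viewer there is one more tool, called after ">>>" in YAML: its name, and indented under it one key for each argument. arm_command: Moves the arm, as the interface text tells. Its arguments: {"type":"object","properties":{"commands":{"type":"array"}},"required":["commands"]}

```bash
mkdir -p pics; ls
cat > h.py <<'E'
from plant import *
import numpy as np, cv2
from scipy.spatial.transform import Rotation as R
def snap(n,f=None):
    s=snapshot(n)
    if f: cv2.imwrite('pics/'+f,s['frame'])
    return s
def K(s):
    f=240/np.tan(np.radians(s['fov_y']/2)); return np.array([[f,0,s['cx']],[0,f,s['cy']],[0,0,1]])
F=np.diag([1,-1,-1.])
def proj(s,P):
    W=np.array(s['world_to_cam']); P=np.atleast_2d(P).astype(float)
    c=(P@W[:3,:3].T+W[:3,3])@F
    return cv2.projectPoints(c,np.zeros(3),np.zeros(3),K(s),np.array(s['dist'],float))[0][:,0]
def ray(s,uv):
    W=np.array(s['world_to_cam']); uv=np.array(uv,float).reshape(-1,1,2)
    n=cv2.undistortPoints(uv,K(s),np.array(s['dist'],float))[:,0]
    d=np.c_[n,np.ones(len(n))]@F@W[:3,:3]
    return -W[:3,:3].T@W[:3,3],d
def onz(s,uv,z):
    o,d=ray(s,uv); return o+d*((z-o[2])/d[:,2])[:,None]
E
python3 - <<'E'
from h import *
np.set_printoptions(precision=4,suppress=True)
o=get_obs(); print(o)
for n in('scene','top'):
    s=snap(n,n+'1.png'); W=s['world_to_cam']; print(n,s['fov_y'],s['dist'],-np.array(W)[:3,:3].T@np.array(W)[:3,3])
E
```

```text
pics
{'clock': 0.0, 'joint_pos': array([ 87.8398,  20.591 ,   0.6309,  -0.0194, -70.1355, -16.508 ]), 'qvel': array([ 0.0082,  0.0868, -0.0236,  0.0775,  0.0267, -0.0078]), 'tau': array([  0.0004, -58.2726,  29.306 ,   6.9971,   0.0069,  -0.0002]), 'tool_pos': array([0.2159, 0.639 , 0.2256]), 'orientation': array([   5.7174,   89.9026, -102.9575]), 'force': array([ 0.4099,  0.3359, -0.0645]), 'moment': array([ 0.0045, -0.0458, -0.0417]), 'opening': 0.08778740967809685}
scene 44.34000932958967 [-0.1189  0.      0.      0.      0.    ] [ 0.1657 -0.3091  0.6183]
top 45.000277015093396 [-0.0964  0.      0.      0.      0.    ] [0.3309 0.2679 0.9585]
```

View pics/scene1.png

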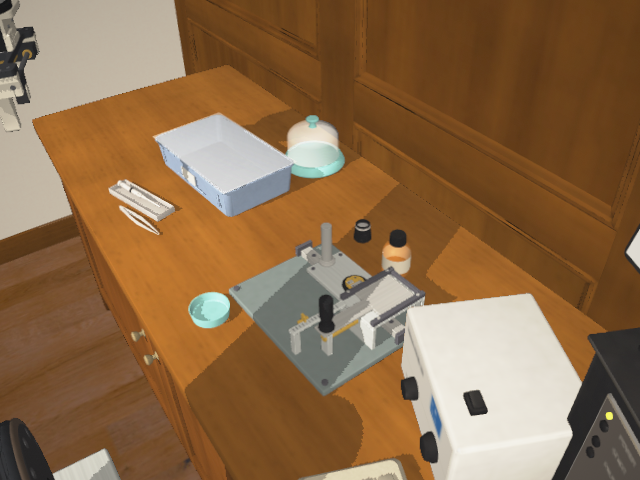

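View pics/top1.png

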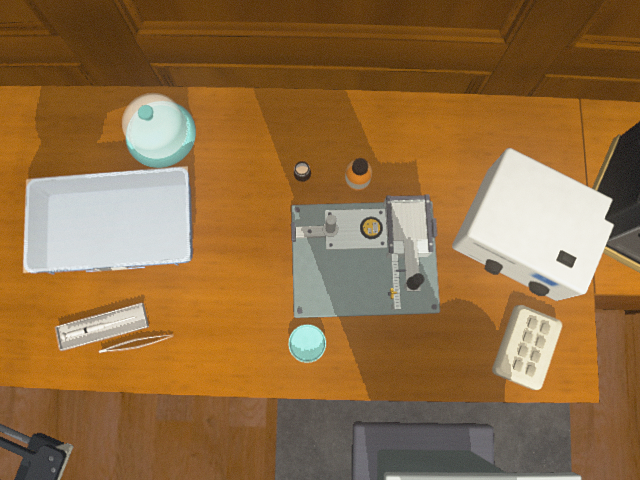

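The scene view shows the post at about (326,235), the knob at (326,305) and the hood at (395,295). In the top view the plate corners are near (292,205), (293,315) and (439,313), with the post near (331,220), the knob near (416,281) and the mark near (393,293). A white box stands to the right.

Run:
```python
import cv2
a=cv2.imread('pics/top1.png')[190:325,285:445]; a=cv2.resize(a,None,fx=4,fy=4,interpolation=cv2.INTER_CUBIC)
b=cv2.imread('pics/scene1.png')[210:400,225:435]
cv2.imwrite('pics/c1.png',a)
```

```text
(no output)
```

View pics/c1.png

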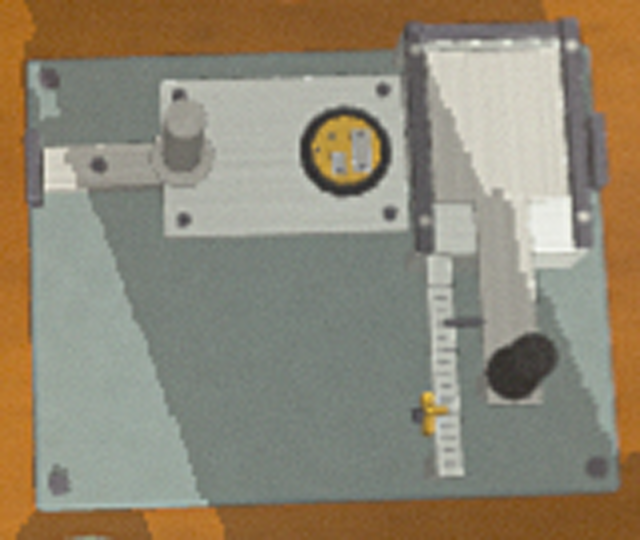

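The enlarged top view gives the plate corners at (28,62), (36,510) and (618,488), the post top at about (185,113), the knob top at about (537,355), the pointer at (462,322) and the mark blade at (433,411), all in crop pixels.

Run:
```python
from h import *
np.set_printoptions(precision=4,suppress=True)
s=snap('top')
c=lambda *p:np.array(p,float)/4+[285,190]-0.4
C=onz(s,[c(28,62),c(36,510),c(618,488)],.012); print(C)
a=C[0]-C[1]; b=C[1]-C[2]; print(np.linalg.norm(a),np.linalg.norm(b))
t1=np.arctan2(a[1],a[0]);t2=np.arctan2(-b[0],b[1]);print(np.degrees([t1,t2]))
t=(t1*190+t2*240)/430; M=np.array([[np.cos(t),-np.sin(t)],[np.sin(t),np.cos(t)]])
loc=np.array([[.08,.125],[-.11,.125],[-.11,-.115]])
o=(C[:,:2]-loc@M.T).mean(0); print('jig',o,np.degrees(t))
J=lambda uv,z:(onz(s,[uv],z)[0,:2]-o)@M
for n,uv,z in[('post',c(185,113),.103),('knob',c(537,355),.11),('pointer',c(462,322),.0595),('mark',c(433,411),.066),('carrTR',c(163,80),.034),('box',(513,150),.0),('boxnear',(455,245),0.15),('boxtopnear',(455,245),0.1)]:
    print(n,onz(s,[uv],z)[0],J(uv,z)*1000)
print('knob pred',o+M@[-.066,-.065],'post0',o+M@[.03,.102])
```

```text
[[0.5829 0.3211 0.012 ]
 [0.395  0.3112 0.012 ]
 [0.4096 0.0738 0.012 ]]
0.18809393957158435 0.23785638640389573
[3.0361 3.5064]
jig [0.5117 0.1931] 3.2985543186335864
post [0.5402 0.2557 0.103 ] [32.0728 60.8069]
knob [0.4499 0.1235 0.11  ] [-65.6672 -65.9856]
pointer [0.4694 0.1444 0.0595] [-45.0526 -46.2096]
mark [0.4333 0.1566 0.066 ] [-80.3731 -31.9836]
carrTR [0.5708 0.264  0.034 ] [63.1252 67.4128]
box [ 0.6981 -0.066   0.    ] [ 171.2023 -269.4008]
boxnear [0.4936 0.0778 0.15  ] [ -24.6882 -114.0761]
boxtopnear [0.5037 0.066  0.1   ] [ -15.3192 -126.3889]
knob pred [0.4495 0.1244] post0 [0.5358 0.2967]
```

```bash
cat >> h.py <<'E'
np.set_printoptions(precision=4,suppress=True)
JO=np.array([.5117,.1931]); JT=np.radians(3.3); JM=np.array([[np.cos(JT),-np.sin(JT)],[np.sin(JT),np.cos(JT)]])
def w(x,y): return JO+JM@(np.array([x,y])/1000)
def toj(p): return JM.T@(np.array(p)[:2]-JO)*1000
def tool(o): return R.from_euler('xyz',o['orientation'],degrees=True).as_matrix()
def plan(xj,yj,z,jaw=3.3):
    "mm in tool axes to TCP target, and turn about tool x to get jaw axis to world angle jaw"
    o=get_obs(); T=tool(o); d=np.r_[w(xj,yj),z]-o['tool_pos']
    a=np.degrees(np.arctan2(T[1,2],T[0,2])); e=(jaw-a+90)%180-90
    print('t',o['clock'],'tcp',o['tool_pos'],'jig',toj(o['tool_pos']),'F',o['force'],'open',o['opening'],'j6',o['joint_pos'][5])
    print('shift mm',T.T@d*1000,'jaw ang',a,'turn about tool x',-e if T[2,0]<0 else e)
    print('tool x',T[:,0],'y',T[:,1],'z',T[:,2])
E
python3 - <<'E'
from h import *
t=snap('top');s=snap('scene')
for a,b in[((455,243),(405,308)),((513,150),(527,295)),((612,200),(585,402))]:
    o1,d1=ray(t,a);o2,d2=ray(s,b);d1=d1[0];d2=d2[0]
    k=np.linalg.lstsq(np.c_[d1,-d2],o2-o1,rcond=None)[0];p=o1+k[0]*d1;q=o2+k[1]*d2
    print((p+q)/2,np.linalg.norm(p-q),toj((p+q)/2))
plan(30,60.8,.227)
E
```

```text
[0.5127 0.0634 0.1054] 0.01548648868364888 [  -6.4563 -129.5693]
[ 0.6474 -0.0207  0.1234] 0.007233411309252045 [ 123.2148 -221.2904]
[ 0.5683 -0.1665  0.1347] 0.009310387695820503 [  35.7662 -362.2357]
t 0.25 tcp [0.216  0.6393 0.2261] jig [-269.5269  462.4649] F [ 0.3192 -0.2482  1.2611] open 0.08735235707751707 j6 -16.506289423053115
shift mm [ -0.6371 428.0426 260.4438] jaw ang -108.66912416783478 turn about tool x 68.03087583216524
tool x [-0.0002 -0.0007 -1.    ] y [ 0.9474 -0.3201  0.0001] z [-0.3201 -0.9474  0.0007]
```

>>> arm_command:
  commands: [0, 51, 31, 10, 100, 0, 56, 22, 10, 100, 0, 59, 12, 10, 100, 0, 60, 1, 10, 100, 0, 59, -9, 10, 100]

```text
clock: 0.88
tool_pos: [0.4092, 0.4046, 0.2249]
orientation: [71.1, 89.9, -88.7]
force: [0.9, 0.4, 1.3]
opening: 0.0877
```

Run:
```python
from h import *
plan(30,60.8,.227)
```

```text
t 0.875 tcp [0.4092 0.4046 0.2249] jig [-90.1817 217.0251] F [0.9265 0.413  1.2912] open 0.08770234808718472 j6 -44.02135995411884
shift mm [ -1.8373 184.4006 -69.6245] jaw ang -159.8153242593904 turn about tool x 16.884675740609595
tool x [ 0.    -0.002 -1.   ] y [ 0.345  -0.9386  0.0019] z [-0.9386 -0.345   0.0006]
```

>>> arm_command:
  commands: [0, 47, -18, 8.5, 100, 0, 44, -24, 8.5, 100, 0, 40, -30, 0, 100, 0, 37, -28, 0, 100, 0, 0, 0, 0, 100]

```text
clock: 1.5
tool_pos: [0.5409, 0.2449, 0.2256]
orientation: [113.3, 89.9, -64.5]
force: [0.3, 0.9, -0.7]
opening: 0.0878
```

Run:
```python
from h import *
plan(30,60.8,.069)
s=snap('wrist','w1.png')
```

```text
t 1.5 tcp [0.5409 0.2449 0.2256] jig [32.1703 50.0607] F [ 0.3121  0.9406 -0.7385] open 0.08782358298858074 j6 -41.099321235613594
shift mm [156.6001 -10.9175   2.472 ] jaw ang -177.80171176098762 turn about tool x -1.101711760987655
tool x [ 0.0007 -0.0014 -1.    ] y [ 0.0384 -0.9993  0.0014] z [-0.9993 -0.0384 -0.0006]
```

View pics/w1.png

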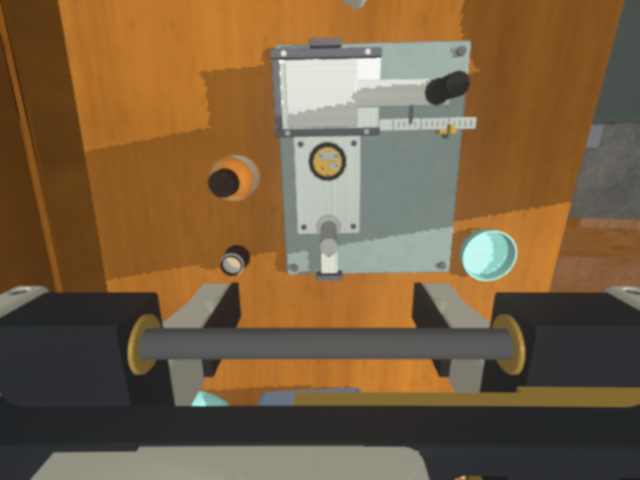

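The wrist view shows the plate corners at (470,41), (450,271) and (286,275), the post top at (329,248), the knob top at (457,83), the pointer at (410,115) and the blade near (447,128).

Run:
```python
from h import *
s=snap('wrist')
C=onz(s,[(286,275),(450,271),(470,41)],.012); print(C)
for c in C: print(toj(c))
a=C[0]-C[1];b=C[1]-C[2];print(np.linalg.norm(a),np.linalg.norm(b),np.degrees([np.arctan2(a[1],a[0]),np.arctan2(-b[0],b[1])]))
for n,uv,z in[('post',(329,248),.103),('knob',(457,83),.11),('pointer',(410,115),.0595),('mark',(447,128),.066)]:
    p=onz(s,[uv],z)[0];print(n,p,toj(p))
```

```text
[[0.5846 0.3248 0.012 ]
 [0.3939 0.3121 0.012 ]
 [0.41   0.0759 0.012 ]]
[ 80.3603 127.2432]
[-110.7921  125.5806]
[-108.2516 -111.1213]
0.19115958743721037 0.23671547228849715 [3.7983 3.9149]
post [0.5377 0.259  0.103 ] [29.7923 64.2972]
knob [0.4502 0.1265 0.11  ] [-65.2581 -62.9812]
pointer [0.4703 0.1466 0.0595] [-44.0034 -44.0635]
mark [0.4382 0.1564 0.066 ] [-75.4913 -32.3973]
```

>>> arm_command:
  commands: [55, -12.5, 2, -1, 100, 55, 0, 0, 0, 100, 40, 0, 0, 0, 100, 7, 0, 0, 0, 60, 0, 0, 0, 0, 30]

```text
clock: 2.22
tool_pos: [0.5365, 0.2658, 0.0681]
orientation: [-154.3, 89.6, 29.5]
force: [0.5, -0.1, 0.2]
opening: 0.073
```

Run:
```python
from h import *
plan(30,62.5,.068)
s=snap('wrist','w2.png')
```

```text
t 2.225 tcp [0.5365 0.2658 0.0681] jig [28.9469 71.1273] F [ 0.5169 -0.0845  0.231 ] open 0.07301905773431501 j6 -41.44948620099834
shift mm [ 0.0945  8.6355 -0.9856] jaw ang -176.25656646785484 turn about tool x 0.4434335321451499
tool x [ 0.0056  0.0031 -1.    ] y [ 0.0653 -0.9979 -0.0028] z [-0.9978 -0.0653 -0.0058]
```

View pics/w2.png

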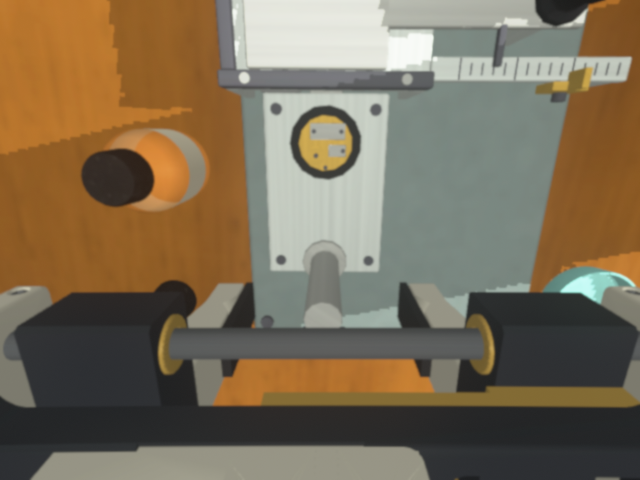

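The post stands between the fingers with its top near (323,316), and the TCP has drifted 8 mm too far to +y. The pointer is at (500,45) and the brass blade near (580,80).

Run:
```python
from h import *
s=snap('wrist')
for n,uv,z in[('posttop',(323,316),.103),('postbase',(324,258),.036),('pointer',(499,45),.0595),('mark',(580,80),.066)]:
    p=onz(s,[uv],z)[0];print(n,p,toj(p))
```

```text
posttop [0.5389 0.2552 0.103 ] [30.755  60.4756]
postbase [0.5393 0.2553 0.036 ] [31.1248 60.4824]
pointer [0.4711 0.1444 0.0595] [-43.3758 -46.2382]
mark [0.4372 0.157  0.066 ] [-76.4678 -31.7763]
```

>>> arm_command:
  commands: [0, 8, 0, 0, 60, 0, 0, 0, 0, 60]

```text
clock: 2.58
tool_pos: [0.5387, 0.2585, 0.0718]
orientation: [-147.7, 89.3, 36.0]
force: [0.7, 0.6, 0.3]
opening: 0.0534
```

Run:
```python
from h import *
plan(30,62.5,.068)
```

```text
t 2.575 tcp [0.5387 0.2585 0.0718] jig [30.7464 63.707 ] F [0.7293 0.5536 0.2559] open 0.05342929538131091 j6 -40.78276853938603
shift mm [3.817  1.2272 0.7968] jaw ang -176.26257081738135 turn about tool x 0.4374291826186436
tool x [ 0.0103  0.0075 -0.9999] y [ 0.0653 -0.9978 -0.0068] z [-0.9978 -0.0652 -0.0107]
```

>>> arm_command:
  commands: [3, 3, 0, 0, 60, 0, 0, 0, 0, 0, 0, 0, 0, 0, 0, 0, 0, 0, 0, 0, 0, 0, 0, 0, 0]

```text
clock: 3.2
tool_pos: [0.5395, 0.2552, 0.0696]
orientation: [-147.1, 89.2, 36.6]
force: [-0.8, -0.3, -1.0]
opening: 0.0183
```

Run:
```python
from h import *
plan(30,2,.068)
```

```text
t 3.2 tcp [0.5395 0.2552 0.0696] jig [31.3587 60.4012] F [-0.777  -0.2715 -0.9552] open 0.018289342761254455 j6 -40.535342226775796
shift mm [ 1.1604 58.4014  1.7799] jaw ang -176.30610724405503 turn about tool x 0.3938927559449894
tool x [ 0.0115  0.0086 -0.9999] y [ 0.0645 -0.9979 -0.0078] z [-0.9978 -0.0644 -0.0121]
```

>>> arm_command:
  commands: [0, 0, 0, 0, 0, 0, 10, 0, 0, 0, 0, 20, 0, 0, 0, 0, 15, 0, 0, 0, 0, 0, 0, 0, 0]

```text
clock: 3.82
tool_pos: [0.5413, 0.2074, 0.0695]
orientation: [-145.3, 89.3, 38.4]
force: [-0.9, -0.2, 1.5]
opening: 0.0145
```

Run:
```python
from h import *
plan(30,2,.068)
```

```text
t 3.825 tcp [0.5413 0.2074 0.0695] jig [30.3781 12.599 ] F [-0.8793 -0.2437  1.451 ] open 0.014485659293328058 j6 -36.62607830110901
shift mm [ 1.4696 10.6067  0.4679] jaw ang -176.3001126595948 turn about tool x 0.3998873404052006
tool x [ 0.0097  0.0077 -0.9999] y [ 0.0646 -0.9979 -0.0071] z [-0.9979 -0.0645 -0.0102]
```

>>> arm_command:
  commands: [0, 4, 0, 0, 0, 0, 0, 0, 0, 0]

```text
clock: 4.08
tool_pos: [0.5415, 0.2043, 0.0696]
orientation: [-138.8, 89.2, 44.8]
force: [-2.8, 1.4, 1.8]
opening: 0.0148
```

>>> arm_command:
  commands: [0, 2, 0, 0, 0]

```text
clock: 4.2
tool_pos: [0.5416, 0.2039, 0.0696]
orientation: [-134.6, 89.1, 49.0]
force: [-7.9, 9.2, 2.9]
opening: 0.0147
```

>>> arm_command:
  commands: [0, 1.5, 0, 0, 0]

```text
clock: 4.32
tool_pos: [0.5416, 0.2034, 0.0696]
orientation: [-132.6, 89.0, 51.1]
force: [-5.1, 3.6, 2.5]
opening: 0.0148
```

>>> arm_command:
  commands: [0, 1.5, 0, 0, 0]

```text
clock: 4.45
tool_pos: [0.5416, 0.203, 0.0696]
orientation: [-130.8, 89.0, 52.9]
force: [-4.8, 4.6, 2.9]
opening: 0.0145
```

>>> arm_command:
  commands: [0, 2.5, -0.5, 0, 0]

```text
clock: 4.58
tool_pos: [0.5417, 0.2012, 0.0695]
orientation: [-128.5, 89.0, 55.2]
force: [-5.4, 1.6, 5.4]
opening: 0.0146
```

>>> arm_command:
  commands: [0, 2.5, 0, 0, 0]

```text
clock: 4.7
tool_pos: [0.5418, 0.1988, 0.0695]
orientation: [-128.5, 89.0, 55.3]
force: [-1.4, 0.4, 3.1]
opening: 0.0144
```

Run:
```python
from h import *
plan(30,2,.068)
snap('top','t2.png');snap('wrist','w3.png')
a=cv2.imread('pics/t2.png')[190:325,285:445]; a=cv2.resize(a,None,fx=2.5,fy=2.5,interpolation=cv2.INTER_CUBIC)
b=cv2.imread('pics/w3.png')[:,120:520]
c=np.zeros((480,800,3),np.uint8);c[:a.shape[0],:400]=a;c[:,400:]=b;cv2.imwrite('pics/c2.png',c)
```

```text
t 4.7 tcp [0.5418 0.1988 0.0695] jig [30.3705  3.9779] F [-1.3601  0.4139  3.1396] open 0.014414380991008308 j6 -35.323387945317116
shift mm [1.4882 1.9949 0.4035] jaw ang -176.2157699697562 turn about tool x 0.4842300302437934
tool x [ 0.0098  0.0142 -0.9999] y [ 0.0661 -0.9977 -0.0135] z [-0.9978 -0.066  -0.0107]
```

View pics/c2.png

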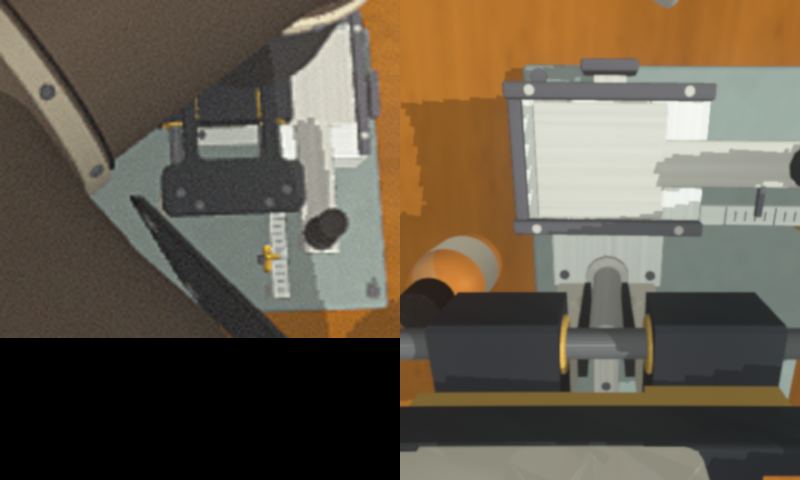

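The wrist view shows the carrier under the hood and the post in the jaws, with the shutter shut. The resistance to the push peaked at y≈0.203 and fell by 0.199, so the carrier has probably gone over the ridge. I'll probe how it centres.

>>> arm_command:
  commands: [0, 0, 0, 0, 0]

```text
clock: 4.92
tool_pos: [0.5418, 0.1975, 0.0695]
orientation: [-130.6, 89.1, 53.1]
force: [-1.9, -2.1, 4.3]
opening: 0.0143
```

>>> arm_command:
  commands: [0, 1, 0, 0, 0]

```text
clock: 5.05
tool_pos: [0.542, 0.1965, 0.0695]
orientation: [-130.6, 89.1, 53.1]
force: [-3.5, 1.5, 4.5]
opening: 0.0145
```

>>> arm_command:
  commands: [0, 0, 0, 0, 0]

```text
clock: 5.18
tool_pos: [0.542, 0.1964, 0.0695]
orientation: [-130.5, 89.1, 53.2]
force: [-1.6, -0.9, 4.3]
opening: 0.0146
```

>>> arm_command:
  commands: [0, 0, 0, 0, 45, 0, 0, 0, 0, 45, 0, 0, 0, 0, 45, 0, 0, 0, 0, 45]

```text
clock: 5.68
tool_pos: [0.5432, 0.1974, 0.0692]
orientation: [-132.9, 88.9, 50.8]
force: [0.1, 0.6, -0.9]
opening: 0.0389
```

Run:
```python
from h import *
plan(30,2,.14)
s=snap('wrist','w4.png'); b=s['frame'][200:420,220:420]; cv2.imwrite('pics/c3.png',cv2.resize(b,None,fx=2.7,fy=2.7))
```

```text
t 5.675 tcp [0.5432 0.1974 0.0692] jig [31.7     2.5196] F [ 0.0709  0.5771 -0.8828] open 0.038892168807481406 j6 -35.240735531344214
shift mm [-70.8288  -0.4526   0.813 ] jaw ang -176.2443131960375 turn about tool x 0.4556868039625215
tool x [ 0.0117  0.0143 -0.9998] y [ 0.0657 -0.9977 -0.0135] z [-0.9978 -0.0655 -0.0126]
```

View pics/c3.png

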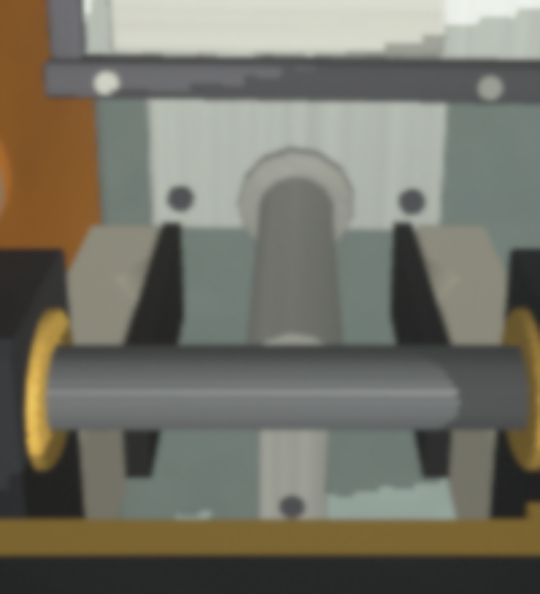

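The jaws are free of the post and it stays upright. I'll raise the arm, then check where the post settled against the hood edge, which should be 32 mm away.

>>> arm_command:
  commands: [-30, 0, 0, 0, 45, -50, 0, 0, 0, 45, -20, 0, 0, 0, 45, 0, -20, 0, 0, 60, 0, 0, 0, 0, 80]

```text
clock: 6.35
tool_pos: [0.5403, 0.2169, 0.1711]
orientation: [-130.6, 89.0, 53.1]
force: [-0.1, 0.3, -0.4]
opening: 0.054
```

Run:
```python
from h import *
plan(-66,-65,.078)
s=snap('wrist','w5.png')
```

```text
t 6.35 tcp [0.5403 0.2169 0.1711] jig [29.8923 22.1422] F [-0.0579  0.3178 -0.4397] open 0.053967699069280915 j6 -37.1219749322587
shift mm [90.9341 87.6282 97.5603] jaw ang -176.28044714090825 turn about tool x 0.41955285909170925
tool x [ 0.0103  0.0137 -0.9999] y [ 0.065  -0.9978 -0.013 ] z [-0.9978 -0.0649 -0.0111]
```

View pics/w5.png

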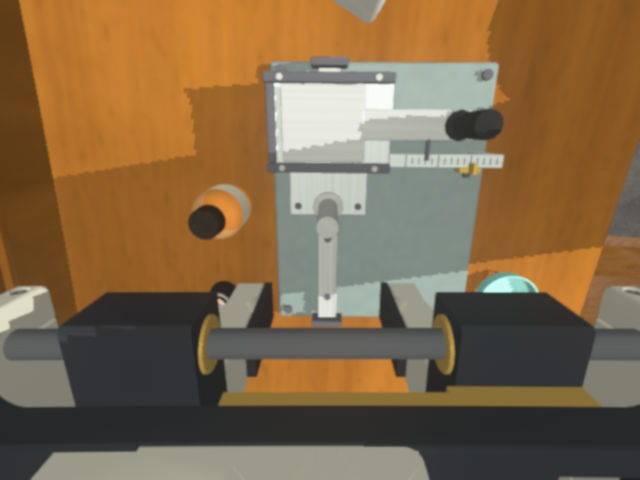

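The wrist view shows the post top at (327,229), the hood's front edge at (330,173), the plate corners at (497,64), (467,316) and (280,316), the knob top at (488,124), the pointer at (427,150) and the brass mark near (470,169).

Run:
```python
from h import *
s=snap('wrist')
for n,uv,z in[('post',(327,229),.103),('collar',(328,204),.036),('hoodedge',(330,173),.063),('hoodfar',(330,72),.063),('c1',(497,64),.012),('c2',(467,317),.012),('c3',(280,317),.012),('knob',(488,124),.11),('pointer',(427,150),.0595),('mark',(470,169),.066)]:
    p=onz(s,[uv],z)[0];print(n,p,toj(p))
f=s['frame'];hsv=cv2.cvtColor(f,cv2.COLOR_BGR2HSV)
r=f[140:185,420:500]; cv2.imwrite('pics/c4.png',cv2.resize(np.hstack([r]),None,fx=8,fy=8,interpolation=cv2.INTER_CUBIC))
```

```text
post [0.5419 0.1984 0.103 ] [30.4623  3.5458]
collar [0.5418 0.1953 0.036 ] [30.14    0.4727]
hoodedge [0.5421 0.1655 0.063 ] [ 28.7603 -29.3118]
hoodfar [0.5469 0.0961 0.063 ] [ 29.543 -98.859]
c1 [0.411  0.0748 0.012 ] [-107.3053 -112.308 ]
c2 [0.39   0.3095 0.012 ] [-114.7992  123.2379]
c3 [0.5835 0.3236 0.012 ] [ 79.229  126.1063]
knob [0.4505 0.1249 0.11  ] [-64.9827 -64.5857]
pointer [0.4703 0.1441 0.0595] [-44.1557 -46.5795]
mark [0.4381 0.1554 0.066 ] [-75.6582 -33.4182]
```

View pics/c4.png

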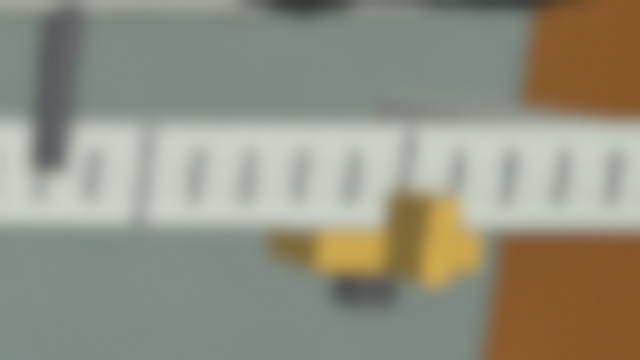

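Run:
```python
from h import *
s=snap('wrist')
for n,uv,z in[('pointer',(426.3,158),.0595),('pointermid',(427,151),.0595),('bladetop',(475.7,169),.066),('bladebase?',(468.8,168),.056),('saddlemid',(467,171),.056)]:
    p=onz(s,[uv],z)[0];print(n,p,toj(p))
o,_=ray(s,[(320,240)]);ob=get_obs();print('cam in tool mm',tool(ob).T@(o-ob['tool_pos'])*1000)
```

```text
pointer [0.4697 0.1494 0.0595] [-44.4071 -41.209 ]
pointermid [0.47   0.1443 0.0595] [-44.4212 -46.3483]
bladetop [0.4337 0.1546 0.066 ] [-80.037  -33.9407]
bladebase? [0.435 0.155 0.056] [-78.8101 -33.595 ]
saddlemid [0.4359 0.1574 0.056 ] [-77.7404 -31.3013]
cam in tool mm [-158.1692   80.9847   -0.648 ]
```

>>> arm_command:
  commands: [0, 16, 18, -10.5, 60, 0, 12.5, 20.5, -10.5, 60, 0, 8.5, 22.5, -10.5, 60, 0, 4, 23.5, -10.5, 60, 0, 0, 24, -10.5, 60]

```text
clock: 7.12
tool_pos: [0.4529, 0.1261, 0.1641]
orientation: [-165.6, 89.6, 71.9]
force: [-0.7, 0.0, -0.2]
opening: 0.0525
```

>>> arm_command:
  commands: [0, 0, 0, -10.5, 60, 0, 0, 0, -10.5, 60, 0, 0, 0, -10.5, 60, 0, 0, 0, -10.5, 60, 0, 0, 0, -10.5, 60]

```text
clock: 7.75
tool_pos: [0.4497, 0.1225, 0.1609]
orientation: [-162.6, 89.7, 128.6]
force: [-0.5, -0.0, 0.1]
opening: 0.0526
```

Run:
```python
from h import *
plan(-65.5,-65,.078)
```

```text
t 7.75 tcp [0.4497 0.1225 0.1609] jig [-65.9891 -66.8713] F [-0.543  -0.002   0.1428] open 0.05261118737178749 j6 72.06304589439033
shift mm [82.9302  1.1564 -1.2611] jaw ang -68.81115277126325 turn about tool x -72.11115277126325
tool x [-0.0029  0.0036 -1.    ] y [ 0.9324  0.3614 -0.0014] z [ 0.3614 -0.9324 -0.0045]
```

>>> arm_command:
  commands: [0, 0, 0, -10.5, 60, 0, 0, 0, -10.5, 60, 0, 0, 0, -10.5, 60, 0, 0, 0, -10.5, 60, 0, 0, 0, -10.5, 60]

```text
clock: 8.38
tool_pos: [0.4477, 0.1204, 0.1573]
orientation: [-161.2, 89.5, -176.3]
force: [-0.4, 0.7, -0.3]
opening: 0.0529
```

>>> arm_command:
  commands: [0, 0, 0, -9, 60, 0, 0, 0, -8, 60, 0, 0, 0, 0, 60]

```text
clock: 8.75
tool_pos: [0.4466, 0.1193, 0.1551]
orientation: [-168.5, 89.3, -166.1]
force: [-0.6, 0.6, 0.1]
opening: 0.0524
```

Run:
```python
from h import *
plan(-65.5,-65,.078)
s=snap('wrist','w6.png')
```

```text
t 8.75 tcp [0.4466 0.1193 0.1551] jig [-69.2587 -69.9737] F [-0.5734  0.5746  0.0501] open 0.05243585800591762 j6 143.4590700520393
shift mm [77.0808  5.2228  4.6347] jaw ang 2.437811095170038 turn about tool x -0.8621889048299636
tool x [-0.0122 -0.003  -0.9999] y [-0.0426  0.9991 -0.0025] z [ 0.999   0.0425 -0.0123]
```

View pics/w6.png

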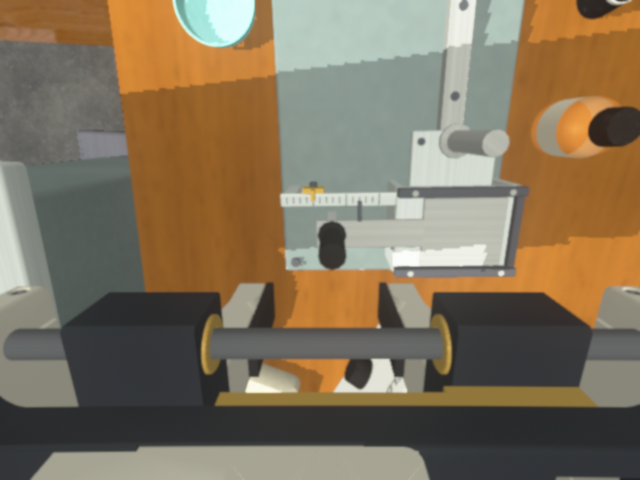

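The flipped wrist view looks towards +y. It shows the knob top at (333,255), the pointer at (360,210), the brass blade near (312,188) and the post still at its place near the hood.

Run:
```python
from h import *
s=snap('wrist')
for n,uv,z in[('knob',(333,255),.11),('knobbase',(331,232),.0795),('pointer',(360,212),.0595),('bladetop',(312,187),.066),('post',(491,143),.103),('hood',(460,191),.063)]:
    p=onz(s,[uv],z)[0];print(n,p,toj(p))
cv2.imwrite('pics/c5.png',cv2.resize(s['frame'][165:275,275:405],None,fx=6,fy=5.4,interpolation=cv2.INTER_CUBIC))
```

```text
knob [0.4508 0.1268 0.11  ] [-64.5899 -62.672 ]
knobbase [0.4493 0.133  0.0795] [-65.7115 -56.3784]
pointer [0.4707 0.1439 0.0595] [-43.7206 -46.7364]
bladetop [0.4344 0.1622 0.066 ] [-78.9786 -26.4263]
post [0.5397 0.1978 0.103 ] [28.2416  3.0514]
hood [0.5416 0.1633 0.063 ] [ 28.1267 -31.4495]
```

View pics/c5.png

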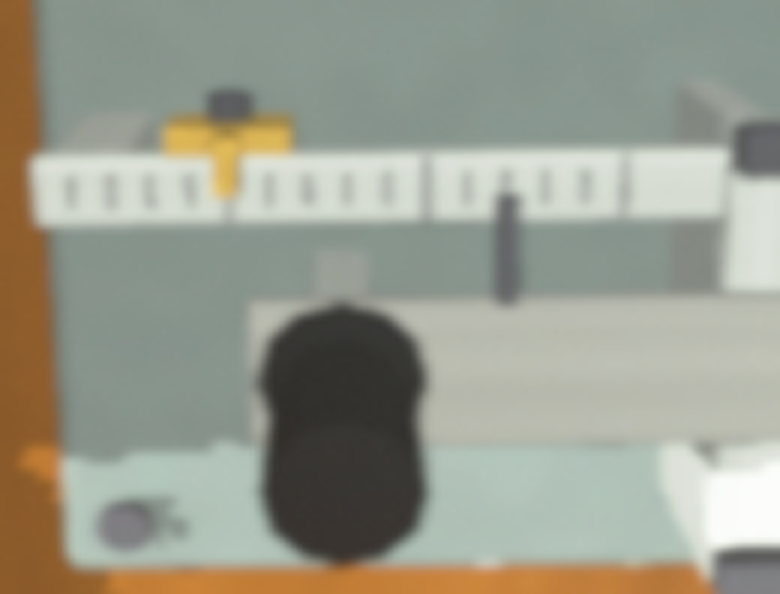

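The blade at 312.8 px and the pointer at 359.7 px give about 34–35 mm of travel. I'll descend on the knob.

>>> arm_command:
  commands: [30, 6, 5, 0, 60, 25, 0, 0, 0, 60, 0, 0, 0, 0, 60]

```text
clock: 9.22
tool_pos: [0.4513, 0.1257, 0.0993]
orientation: [-169.7, 89.4, -167.9]
force: [0.0, -0.2, 1.2]
opening: 0.0528
```

Run:
```python
from h import *
plan(-65,-64.5,.078)
```

```text
t 9.225 tcp [0.4513 0.1257 0.0993] jig [-64.1592 -63.8535] F [ 0.0347 -0.1539  1.2406] open 0.05277466918088341 j6 142.64203815493306
shift mm [21.2969 -0.6252 -0.5892] jaw ang 1.8364634670048128 turn about tool x -1.4635365329951924
tool x [-0.011  -0.0023 -0.9999] y [-0.0321  0.9995 -0.002 ] z [ 0.9994  0.032  -0.011 ]
```

>>> arm_command:
  commands: [20, -0.5, -0.5, -1, 60, 0, 0, 0, 0, 40, 0, 0, 0, 0, 0, 0, 0, 0, 0, 0, 0, 0, 0, 0, 0]

```text
clock: 9.85
tool_pos: [0.4502, 0.1259, 0.0829]
orientation: [-179.2, 89.4, -176.7]
force: [-27.6, 11.7, 16.9]
opening: 0.0183
```

>>> arm_command:
  commands: [0, 0, 0, 0, 0]

```text
clock: 9.98
tool_pos: [0.4494, 0.1261, 0.0831]
orientation: [176.9, 89.3, 179.4]
force: [3.1, 0.3, -6.8]
opening: 0.0173
```

Run:
```python
from h import *
plan(-100,-64.5,.078)
s=snap('wrist','w7.png')
```

```text
t 9.975 tcp [0.4494 0.1261 0.0831] jig [-66.0377 -63.279 ] F [ 3.1199  0.2601 -6.7547] open 0.017344930199978122 j6 143.37219980783127
shift mm [  5.537   -1.7097 -33.8778] jaw ang 2.4813119460504214 turn about tool x -0.8186880539495718
tool x [-0.0119  0.0001 -0.9999] y [-0.0433  0.9991  0.0006] z [ 0.999   0.0433 -0.0119]
```

View pics/w7.png

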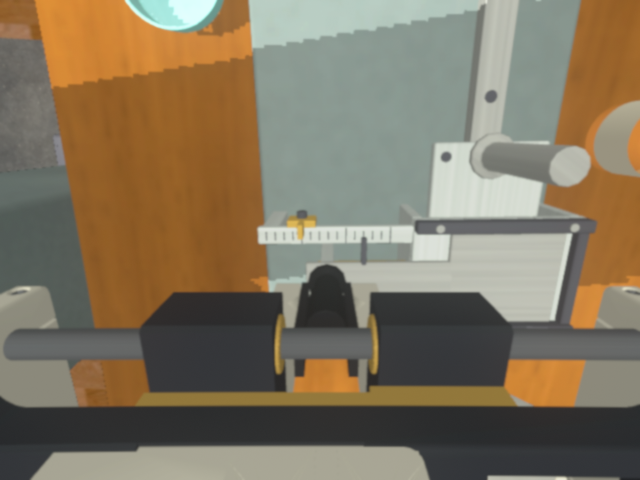

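The knob is gripped, with the blade at about (300,229) and the pointer at (364,250). That is my 12th viewed picture, so from here I measure by masks only.

>>> arm_command:
  commands: [0, 0, -8, 0, 0, 0, 0.3, -10, 0, 0, 0, 0.3, -10, 0, 0, 0, 0, 0, 0, 0]

```text
clock: 10.52
tool_pos: [0.4217, 0.1246, 0.0832]
orientation: [-179.1, 89.5, -176.6]
force: [5.5, -0.9, -8.8]
opening: 0.0171
```

```bash
cat > m.py <<'E'
from h import *
plan(-100,-64.5,.083)
s=snap('wrist','wm.png'); f=s['frame']; hsv=cv2.cvtColor(f,cv2.COLOR_BGR2HSV)
# expected pixels
e=proj(s,[np.r_[.4345,.160,.066],np.r_[.4345,.160,.055]]);print('expected mark',e)
x0,y0=int(e[0,0])-30,int(e[0,1])-22
roi=hsv[y0:y0+50,x0:x0+60]
b=cv2.inRange(roi,(15,120,60),(35,255,255)); n,l,st,ct=cv2.connectedComponentsWithStats(b)
for i in range(1,n):
    if st[i,4]>15: print('brass',st[i][:4]+[x0,y0,0,0],st[i,4],ct[i]+[x0,y0])
for r in range(b.shape[0]):
    c=np.where(b[r])[0]
    if len(c): print(r+y0,c.min()+x0,c.max()+x0,end=' | ')
print()
d=hsv[y0:y0+90,x0-20:x0+140]
dk=cv2.inRange(d,(0,0,0),(180,110,110)); n,l,st,ct=cv2.connectedComponentsWithStats(dk)
for i in range(1,n):
    if st[i,4]>20: print('dark',st[i][:4]+[x0-20,y0,0,0],st[i,4],ct[i]+[x0-20,y0])
E
python3 m.py
```

```text
t 10.525 tcp [0.4217 0.1246 0.0832] jig [-93.8045 -63.2378] F [ 5.4925 -0.9336 -8.7614] open 0.017088295230524728 j6 140.739450445601
shift mm [ 0.2045 -1.3539 -6.1746] jaw ang 2.4501199110525045 turn about tool x -0.8498800889475007
tool x [-0.0086 -0.0005 -1.    ] y [-0.0428  0.9991 -0.0001] z [ 0.999   0.0427 -0.0086]
expected mark [[352.2154 223.9013]
 [350.9399 218.9476]]
brass [337 216  28  22] 299 [350.3779 222.9465]
216 338 361 | 217 337 362 | 218 337 362 | 219 337 363 | 220 337 364 | 221 337 364 | 222 337 364 | 223 337 364 | 224 337 364 | 225 337 363 | 226 347 355 | 227 349 353 | 228 349 353 | 229 349 353 | 230 349 353 | 231 349 353 | 232 350 353 | 233 350 353 | 234 350 353 | 235 350 353 | 236 350 353 | 237 350 353 | 
dark [346 210   9   7] 59 [349.8814 213.1017]
dark [361 238   4  25] 75 [362.8    250.7867]
dark [302 264  50  27] 930 [326.1914 279.7538]
```

```bash
cat >> m.py <<'E'
def run(c0,r0,z,cond):pass
bl=[(np.mean(np.where(b[r])[0])+x0,r+y0) for r in range(b.shape[0]) if 2<=b[r].astype(bool).sum()<=6]
bu=np.mean(bl,0); i=[i for i in range(1,n) if st[i,3]>14 and 2<=st[i,2]<=7]
for z in(.060,.066):
    q=toj(onz(s,[bu],z)[0]);print('blade',bu,z,q)
for k in i:
    pu=ct[k]+[x0-20,y0]; print('pointer',pu,toj(onz(s,[pu],.0595)[0]))
E
python3 m.py | grep -E "^(blade|pointer|t )"
```

```text
t 10.575 tcp [0.4219 0.1246 0.0831] jig [-93.5797 -63.2311] F [ 5.5724 -1.4604 -9.5025] open 0.01717190056665565 j6 140.751115731847
blade [350.6364 232.    ] 0.06 [-79.1537 -34.7084]
blade [350.6364 232.    ] 0.066 [-79.5257 -32.9997]
pointer [362.8052 251.0649] [-72.2548 -46.0065]
```

>>> arm_command:
  commands: [0, 0.2, -4, 0, 0, 0, 0, -2.5, 0, 0, 0, 0, 0, 0, 0]

```text
clock: 11.0
tool_pos: [0.4171, 0.1243, 0.0831]
orientation: [-172.6, 89.7, -170.1]
force: [5.5, -1.5, -10.0]
opening: 0.0174
```

```bash
python3 m.py
```

```text
t 11.0 tcp [0.4171 0.1243 0.0831] jig [-98.4502 -63.2412] F [  5.5117  -1.4934 -10.0328] open 0.017407385553912365 j6 140.1020386418227
shift mm [ 0.1306 -1.281  -1.5307] jaw ang 2.4716881124694594 turn about tool x -0.8283118875305462
tool x [-0.006 -0.001 -1.   ] y [-0.0431  0.9991 -0.0008] z [ 0.9991  0.0431 -0.006 ]
expected mark [[360.9399 223.8035]
 [359.1333 218.8416]]
brass [345 216  28  23] 300 [358.5267 222.88  ]
216 345 369 | 217 345 370 | 218 345 370 | 219 345 371 | 220 345 372 | 221 345 372 | 222 345 372 | 223 345 372 | 224 345 372 | 225 346 372 | 226 356 363 | 227 358 362 | 228 358 362 | 229 358 362 | 230 358 361 | 231 358 361 | 232 358 361 | 233 358 361 | 234 358 361 | 235 358 361 | 236 359 362 | 237 359 362 | 238 361 361 | 
dark [353 210  10   7] 61 [357.8525 213.0656]
dark [361 240   4  23] 71 [362.6479 250.8732]
dark [310 264  42  27] 853 [327.8769 279.2708]
blade [359.8182 232.    ] 0.06 [-78.9441 -34.7888]
blade [359.8182 232.    ] 0.066 [-79.499  -33.0744]
pointer [362.6479 250.8732] [-77.154  -45.9163]
```

>>> arm_command:
  commands: [0, 0, -2.7, 0, 0, 0, 0, -0.3, 0, 0]

```text
clock: 11.3
tool_pos: [0.4153, 0.1242, 0.0831]
orientation: [-168.7, 89.8, -166.2]
force: [6.0, -1.2, -9.8]
opening: 0.0171
```

```bash
python3 m.py | grep -E "^(t |23|blade|pointer|dark)|232"
```

```text
t 11.3 tcp [0.4153 0.1242 0.0831] jig [-100.1772  -63.2458] F [ 5.9516 -1.2461 -9.7745] open 0.017126523823751 j6 139.79634404323764
216 348 372 | 217 348 373 | 218 348 373 | 219 348 374 | 220 348 375 | 221 348 375 | 222 348 375 | 223 348 375 | 224 348 375 | 225 349 374 | 226 360 366 | 227 361 365 | 228 361 365 | 229 361 365 | 230 361 365 | 231 361 365 | 232 361 365 | 233 361 365 | 234 361 365 | 235 361 365 | 236 362 365 | 237 362 365 | 238 362 364 | 
dark [356 210  10   7] 63 [360.6984 213.0476]
dark [361 241   4  22] 68 [362.4853 251.5882]
dark [314 264  38  27] 772 [329.4689 279.136 ]
blade [363.0833 232.5   ] 0.06 [-78.8445 -35.1015]
blade [363.0833 232.5   ] 0.066 [-79.4711 -33.3763]
pointer [362.4853 251.5882] [-78.9272 -46.3457]
```

>>> arm_command:
  commands: [0, 0, -0.7, 0, 0, 0, 0, -0.7, 0, 0]

```text
clock: 11.6
tool_pos: [0.4153, 0.1242, 0.0831]
orientation: [-157.9, 89.9, -155.4]
force: [7.4, -1.3, -8.8]
opening: 0.017
```

```bash
python3 m.py | grep -E "^(t |blade|pointer)"; sed -i 's/^def run.*//' m.py; python3 m.py | grep -E "^(t |blade|pointer)"
python3 - <<'E'
from h import *
s=snap('wrist');f=s['frame']
# carrier: predicted post top for detent vs 3 mm off; post top edge = rightmost bright blob
for y in(5,2,-1):
    print(y,proj(s,[np.r_[w(30,y),.103],np.r_[w(30,y),.036]]).round(1).tolist())
print('hood edge',proj(s,[np.r_[w(30,-30),.063]]))
g=cv2.cvtColor(f,cv2.COLOR_BGR2GRAY)
p=proj(s,[np.r_[w(30,2),.103]])[0].astype(int); print(p)
if 20<p[0]<620: 
    r=cv2.GaussianBlur(g,(3,3),0)[max(0,p[1]-35):p[1]+35,max(0,p[0]-35):p[0]+35]
    c=cv2.HoughCircles(r,cv2.HOUGH_GRADIENT,1,15,param1=60,param2=12,minRadius=8,maxRadius=26)
    print(None if c is None else (c[0]+[max(0,p[0]-35),max(0,p[1]-35),0])[:4])
E
```

```text
t 11.6 tcp [0.4153 0.1242 0.0831] jig [-100.244   -63.2026] F [ 7.4459 -1.2897 -8.8269] open 0.01702199238032357 j6 139.64619532643067
blade [363.0417 232.5   ] 0.06 [-78.8891 -35.1043]
blade [363.0417 232.5   ] 0.066 [-79.5279 -33.3786]
pointer [362.2353 251.4706] [-79.0867 -46.2801]
t 11.65 tcp [0.4152 0.1242 0.0831] jig [-100.2949  -63.2506] F [ 7.2357 -1.7681 -9.4369] open 0.01730012292580911 j6 139.64270273393538
blade [363.0417 232.5   ] 0.06 [-78.9065 -35.1057]
blade [363.0417 232.5   ] 0.066 [-79.5456 -33.3801]
pointer [362.2609 251.3188] [-79.0916 -46.1918]
5 [[658.3, 159.7], [550.0, 151.4]]
2 [[656.1, 167.6], [549.0, 156.8]]
-1 [[653.9, 175.4], [548.0, 162.1]]
hood edge [[569.6451 222.093 ]]
[656 167]
```

Run:
```python
from h import *
s=snap('wrist');f=s['frame']
g=cv2.GaussianBlur(cv2.cvtColor(f,cv2.COLOR_BGR2GRAY),(3,3),0)
r=g[125:190,510:585]
c=cv2.HoughCircles(r,cv2.HOUGH_GRADIENT,1,15,param1=60,param2=10,minRadius=14,maxRadius=30)
if c is not None:
    for k in c[0][:3]+[510,125,0]: print('collar',k,toj(onz(s,[k[:2]],.036)[0]))
# carrier's trailing plate edge along a column left of the post
for col in(515,520): 
    d=np.diff(g[100:200,col].astype(int)); i=np.argmax(d)
    print('edge',col,100+i,d[i],toj(onz(s,[(col,100.5+i)],.034)[0]))
```

```text
collar [557.5 159.5  27.1] [35.1288  0.3724]
edge 515 140 22 [10.2251 11.3314]
edge 520 140 28 [13.0781 11.2793]
```

```bash
python3 m.py | grep -E "^(t |blade|pointer)"; python3 -c "
from plant import *
print(close_job())"
```

```text
t 11.8 tcp [0.4152 0.1242 0.0831] jig [-100.2561  -63.227 ] F [  7.0201  -2.6313 -10.1324] open 0.017304448181598497 j6 139.64773209368968
blade [363.0417 232.5   ] 0.06 [-78.9112 -35.1051]
blade [363.0417 232.5   ] 0.066 [-79.5497 -33.3794]
pointer [362.2899 251.4493] [-79.0786 -46.2685]
the job is handed in; nothing more can be done
None
```

I slid the carrier by its post into the detent with the shutter shut. I then pulled the shutter out about 34 mm by its knob and handed the job in at about 12 s, still gripping it there.

- **Carrier:** Resistance rose at the ridge and dropped past it. After I let go, the post measured y ≈ +2 mm in the jig (nominal +2), about 31 mm from the hood edge (nominal 32). The checks made while holding the shutter were rougher: the post top was out of the picture. The collar read y ≈ 0.4 mm and the plate edge 11.3 mm. They agree with the detent only to about 2 mm, but nothing touched the carrier after its release.
- **Pointer and mark:** The last readings put the pointer at x = −79.1 mm in the jig. The blade was at −78.9 to −79.5 mm depending on the assumed height, so they are level to about 0.3–0.5 mm. The arm's pose was steady over the last 0.2 s.
- **Forces:** One reading as the jaws closed on the knob showed a brief 34 N at the wrist. It was about 12 N at the end.
- **Bystanders:** I never approached the bottle, loupe or cup. I did not check their positions at the end.

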